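# Prop up the coral pattern board in the felt workshop

### The arm

A 6-joint arm with a two-finger parallel gripper is mounted at the origin on the work surface. World frame = base frame: x ahead of the robot, y to its left, z up, the work surface at z = 0. Lengths are in mm, angles in rad, forces in N, time in s.
With the tool pointing down it reaches from about 275 to 1000 mm from the base axis. Payload 8.4 kg.
Tool frame: the origin (TCP) lies between the finger pads; the fingertips stand 17 mm ahead of it and the grasp point (between the pads) lies 2 mm behind it (r.tcp_to_tips is the distance from the TCP to the fingertips, in mm); z points along the fingers, y is the line along which they close (so a half turn about z gives the same grasp; the last joint's range is limited). The gripper opens to 85 mm and grips with 20 to 120 N. Pads are 22 mm wide; open, the fingers measure 114 mm over their backs; the gripper's body (76 mm by 85 mm) begins 54 mm behind the grasp point. The pads swing forward as they close: fully open they stand 13 mm farther back than shut.
Start: joints at [1.331, 0.353, 1.633, -0, 1.155, -0.002], TCP at [147.226, 607.414, 213.381] pointing down, gripper open.
Joint ranges: [-2.63, 2.63], [-0.92, 2.1], [0.06, 2.66], [-1.3, 4.44], [0, 2.69], [-3.02, 3.02]. Speed limits (rad/s): [2.22, 2.22, 2.79, 3.14, 3.14, 3.14].

### API

Orientations are given as [roll, pitch, yaw] about the fixed x, y, z axes, in that order (R = Rz(yaw) Ry(pitch) Rx(roll)).
In Python, from rig import r gives the robot as it stands. The module is installed in compiled form; this text tells all that it offers.
- The arm moves only by the tool apply_moves, never from a script. Its argument "series" is text: rows parted by semicolons, each of 7 numbers parted by spaces: the shift along the tool's x, y, z in cm, then the turn, a rotation vector about the tool's x, y, z in rad, then the gripper's target within -1 to 1 (shut at 1, half-way at 0, fully open at -1). In form: tx ty tz rx ry rz fingers; .... A call has exactly 10 rows; each row shifts and turns the commanded pose from where the row before left it, along the tool's axes as they then stand; what a row does not reach is not made up. A row lasts 1/12 s, in which the tool goes at most 41.7 mm and 7.16 degrees, less where a joint would pass 70% of its speed; a pose out of reach is approached as far as the arm can. A call with a gripper value outside its range is refused whole. The fingers move at their own pace and stop on an object; "squeeze" is the grip in N (left out, the last holds). Time passes only in rows, so rows that do not move let the fingers close, or fill a call up. It gives the time, the measured TCP pose, the force and the opening at its end, in the units of the state.
- r.sense(): the state, without advancing time (a new reading comes with each control period).
- r.grab_frame(name): name is "scene" or "side" or "wrist"; returns the picture (384x512x3 uint8, blue, green, red); there is no depth.
- r.camera_info(name): a dict with "K" (3x3 intrinsics, pixels), "distortion" ([k1, k2, p1, p2, k3] as OpenCV has them; the pictures are not rectified), "extrinsics" (4x4, takes a point from camera to world coordinates). Camera axes: x right, y down, z forward; pixel columns grow to the right and rows downward; lengths in mm; the calibration is good to about 2 mm. A picture is of the moment at which its call begins: read the wrist's pose just before it. camera_info takes no time and is no camera call; for the wrist camera it gives the pose at the moment of the call.
- r.sign_off(): hands the job in, once; it reports no verdict.
The state is a dict: "clock": time; "qpos": joint angles; "qvel": joint speeds; "joint_efforts": joint torques, N m; "eef_pos": TCP position; "tcp_rot": TCP orientation; "contact_force": force on the tool from outside, world axes, zero at the start; "wrist_torque": the same for the moment, N m; "opening": opening from 0.0 (shut) to 1.0 (fully open).
Only numpy, scipy, OpenCV 4.12 (cv2) and the standard library are available. Lean on these libraries where they do the work, as an engineer would, in place of code of your own. Each camera call takes 0.05 s, during which the arm holds its last target. There are 200 camera calls.

### The job

Prop up the stand with the coral-red pattern board: take the yellow peg at the side of its prop leg and swing the leg up and over towards the board's hinged edge, past its over-centre point, until it locks against its stop and the board stands on it, then let go. Leave the stand with the teal board folded.

Things in the scene. Friction and masses are not known exactly. Their poses are not given: they have to be found in the camera images.
- coral_stand: Fixed plywood stand with the coral-red board (cream flower). Origin on the table mid-width, under the leg's pivot axis (along stand y, 22 mm high). x points from the board's hinged edge (x -150, lip) to its free edge (x +109 mm, folded); z up. All but the peg lies within y +-79 mm. Board 108 x 263 mm, its top 76 mm high when folded, free edge up to about 185 mm when raised.
- coral_grip (a point): Middle of the yellow peg of the coral leg: round bar 16 mm thick, 52 mm long, along stand y, sticking out on the +y side from y 79 to 131 mm (this point 107), free air around it down to the table. It rides a circle of radius 100 mm about the pivot axis: folded at x +92, height 62; top height 122; locked at x -64, height 99 mm. Its axes turn with the leg.
- coral_leg (a joint): Prop leg angle (rad): 0 folded, 1.857 at its stop. The pivot-to-peg line stands 0.412 + this angle above stand +x, so growing values swing the peg up and over to -x while a rod of the leg lifts the board. Spring and weight fold it back (3 to 4 N at the peg) until over-centre at 1.59 (board highest, 25 deg); beyond, they press it on to the stop, where it stays (board at 23 deg).
- teal_leg (a joint): The same angle on the other stand, identical but with a teal board (cream bars): 0 folded. It starts folded and must stay so; the two stands may have changed places.

How it is judged:
By the outcome, as a careful person would: the job done as asked, in the order asked, and still so for the second after the job is handed in, with the robot touching nothing.
It also fails if it takes over 35 s, if anything falls off the work surface, if the arm or the gripper's body presses on something with over 40 N, if the wrist force passes 120 N, or if a joint passes its speed limit or range.

## Working session

There is one attempt and no reset: what is moved stays moved. The work goes in short steps, Python scripts to look and compute and a tool call to move; the robot and the scene stay as the last step left them, time stands still between calls to the robot, and variables do not carry over. Pictures are saved under pics/ and viewed, on a budget of 10 in all, crops included, one or two more only if the job needs it, and the job is handed in when it is done.

Besides the shell and the picture viewer there is one more tool, called after "Call:" in YAML: its name, and indented under it one key for each argument. apply_moves: Moves the arm, as the interface text tells. Its arguments: {"type":"object","properties":{"series":{"type":"string"},"squeeze":{"type":"number"}},"required":["series"]}

```bash
mkdir -p pics
python3 - <<'E'
from rig import r
import cv2,numpy as np
s=r.sense();print({k:np.round(v,3).tolist() for k,v in s.items()})
a=r.grab_frame("scene");b=r.grab_frame("side")
cv2.imwrite("pics/scene.png",a);cv2.imwrite("pics/side.png",b)
for n in("scene","side","wrist"):
  i=r.camera_info(n);print(n,np.round(i["K"],1).tolist(),i["distortion"],np.round(i["extrinsics"],3).tolist())
E
```

```text
{'clock': 0.0, 'qpos': [1.331, 0.354, 1.634, 0.0, 1.155, -0.002], 'qvel': [-0.002, -0.001, 0.002, 0.002, 0.001, -0.001], 'joint_efforts': [-0.001, -60.527, -34.205, 0.0, 0.01, -0.0], 'eef_pos': [147.069, 606.908, 212.652], 'tcp_rot': [-3.14, -0.0, 2.904], 'contact_force': [0.082, -0.343, 0.495], 'wrist_torque': [-0.011, 0.051, -0.011], 'opening': 1.0}
scene [[456.4, 0.0, 251.7], [0.0, 456.4, 200.3], [0.0, 0.0, 1.0]] [-0.15158778  0.          0.          0.          0.        ] [[0.725, 0.453, -0.519, 1139.935], [0.688, -0.497, 0.528, -638.486], [-0.018, -0.74, -0.672, 826.147], [0.0, 0.0, 0.0, 1.0]]
side [[419.1, 0.0, 263.2], [0.0, 419.1, 189.1], [0.0, 0.0, 1.0]] [-0.03500404  0.          0.          0.          0.        ] [[0.955, -0.173, 0.24, 322.325], [-0.295, -0.603, 0.741, -776.851], [0.017, -0.778, -0.627, 704.565], [0.0, 0.0, 0.0, 1.0]]
wrist [[277.4, 0.0, 252.6], [0.0, 277.4, 192.9], [0.0, 0.0, 1.0]] [-0.02051755  0.          0.          0.          0.        ] [[0.235, 0.926, 0.295, 70.328], [0.972, -0.224, -0.073, 626.227], [-0.002, 0.304, -0.953, 373.08], [0.0, 0.0, 0.0, 1.0]]
```

View pics/scene.png

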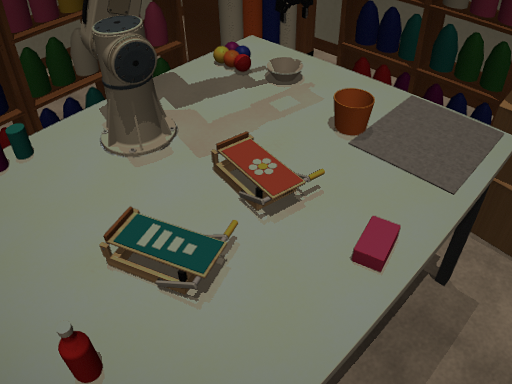

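View pics/side.png

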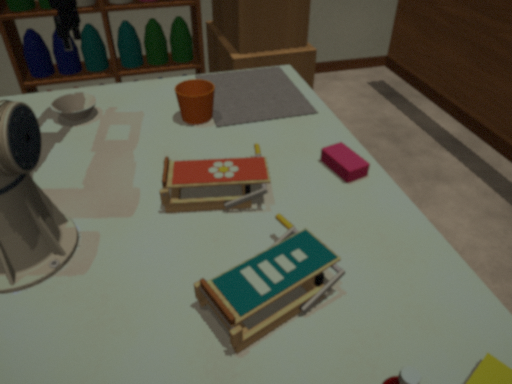

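```bash
cat > h.py <<'E'
from rig import r
import cv2,numpy as np
from scipy.optimize import least_squares
def proj(n,P,info=None):
    i=info or r.camera_info(n);T=np.linalg.inv(i["extrinsics"])
    return cv2.projectPoints(np.float64(P).reshape(-1,1,3),cv2.Rodrigues(T[:3,:3])[0],T[:3,3],i["K"],np.float64(i["distortion"]))[0][:,0]
def blob(img,kind,box):
    x0,y0,x1,y1=box;h=cv2.cvtColor(img,cv2.COLOR_BGR2HSV).astype(int);H,S,V=h[...,0],h[...,1],h[...,2]
    m=((H>18)&(H<32)&(S>140)&(V>90)) if kind=="y" else (((H<9)|(H>174))&(S>130)&(V>90))
    k=np.zeros(m.shape,np.uint8);k[y0:y1,x0:x1]=m[y0:y1,x0:x1]
    c=max(cv2.findContours(k,cv2.RETR_EXTERNAL,cv2.CHAIN_APPROX_NONE)[0],key=cv2.contourArea)
    c=cv2.convexHull(c);M=cv2.moments(c);return np.array([M["m10"]/M["m00"],M["m01"]/M["m00"]]),M["m00"],cv2.boundingRect(c)
def W(p,L):
    c,s=np.cos(p[2]),np.sin(p[2]);L=np.atleast_2d(L)
    return np.c_[p[0]+c*L[:,0]-s*L[:,1],p[1]+s*L[:,0]+c*L[:,1],L[:,2]]
E
python3 - <<'E'
from h import *
a=cv2.imread("pics/scene.png");b=cv2.imread("pics/side.png")
o=[blob(a,"r",(205,125,310,215)),blob(a,"y",(300,160,335,190)),blob(b,"r",(155,145,275,205)),blob(b,"y",(245,138,270,158))]
for q in o:print(q)
L=[[-22,0,76],[92,107,62]]
I={n:r.camera_info(n) for n in("scene","side")}
f=lambda p:np.r_[proj(0,W(p,L),I["scene"])-[o[0][0],o[1][0]],proj(0,W(p,L),I["side"])-[o[2][0],o[3][0]]].ravel()
for y0 in(0,1.5,3,-1.5):
  s=least_squares(f,[500,0,y0],x_scale=[100,100,1]);print(s.x,s.cost,s.fun.round(1))
E
```

```text
(array([262.0243944 , 166.55672126]), 1954.0, (222, 139, 81, 56))
(array([316.57344633, 173.39265537]), 59.0, (309, 169, 16, 10))
(array([218.94768273, 170.06644798]), 1981.5, (173, 157, 94, 27))
(array([256.87301587, 148.52380952]), 21.0, (255, 145, 5, 8))
[ 5.01462211e+02  6.53567715e+01 -1.25547402e-01] 5.701252152278286 [-2.3 -1.7  1.4 -0.4  0.9  0.1  0.5 -0.5]
[ 5.01462207e+02  6.53567748e+01 -1.25547487e-01] 5.701252152263314 [-2.3 -1.7  1.4 -0.4  0.9  0.1  0.5 -0.5]
[501.46220248  65.35677747   6.15763774] 5.701252152261409 [-2.3 -1.7  1.4 -0.4  0.9  0.1  0.5 -0.5]
[ 5.01462200e+02  6.53567789e+01 -1.25547622e-01] 5.701252152266421 [-2.3 -1.7  1.4 -0.4  0.9  0.1  0.5 -0.5]
```

Call:
apply_moves:
  series: "-2.75 -1.6 0 0 0 0 -1;-2.75 -1.6 0 0 0 0 -1;-2.75 -1.6 0 0 0 0 -1;-2.75 -1.6 0 0 0 0 -1;-2.75 -1.6 0 0 0 0 -1;-2.75 -1.6 0 0 0 0 -1;-2.75 -1.6 0 0 0 0 -1;-2.75 -1.6 0 0 0 0 -1;-2.75 -1.6 0 0 0 0 -1;-2.75 -1.6 0 0 0 0 -1"
  squeeze: 25

```text
clock: 0.93
eef_pos: [377.6, 385.8, 213.2]
tcp_rot: [-3.141, -0.0, 2.904]
contact_force: [1.1, -0.1, -0.0]
opening: 1.001
```

Call:
apply_moves:
  series: "-2.75 -1.6 0 0 0 0 -1;-2.75 -1.6 0 0 0 0 -1;-2.75 -1.6 0 0 0 0 -1;-2.75 -1.6 0 0 0 0 -1;-2.75 -1.6 0 0 0 0 -1;-2.75 -1.6 0 0 0 0 -1;-2.75 -1.6 0 0 0 0 -1;-2.75 -1.6 0 0 0 0 -1;-2.75 -1.6 0 0 0 0 -1;-2.75 -1.6 0 0 0 0 -1"

```text
clock: 1.77
eef_pos: [607.1, 165.5, 213.0]
tcp_rot: [-3.141, -0.001, 2.904]
contact_force: [-0.6, -0.0, -0.4]
opening: 1.003
```

Call:
apply_moves:
  series: "0 0 0 0 0 0.12 -1;0 0 0 0 0 0.12 -1;0 0 0 0 0 0.12 -1;0 0 0 0 0 0.12 -1;0 0 0 0 0 0.12 -1;0 0 0 0 0 0.12 -1;0 0 0 0 0 0.12 -1;0 0 0 0 0 0.12 -1;0 0 0 0 0 0.12 -1;0 0 0 0 0 0.12 -1"

```text
clock: 2.6
eef_pos: [606.1, 166.8, 212.9]
tcp_rot: [-3.141, 0.0, 1.698]
contact_force: [-0.0, 0.6, 0.1]
opening: 1.004
```

Call:
apply_moves:
  series: "0 0 0 0 0 0.12 -1;0 0 0 0 0 0.12 -1;0 0 0 0 0 0.02 -1;0 0 0 0 0 0 -1;0 0 0 0 0 0 -1;0 0 0 0 0 0 -1;0 0 0 0 0 0 -1;0 0 0 0 0 0 -1;0 0 0 0 0 0 -1;0 0 0 0 0 0 -1"

```text
clock: 3.43
eef_pos: [606.4, 166.8, 213.4]
tcp_rot: [3.142, 0.0, 1.444]
contact_force: [0.3, -0.0, 0.2]
opening: 0.998
```

Run:
```python
from h import *
s=r.sense();print(s["eef_pos"],s["tcp_rot"],s["clock"])
i=r.camera_info("wrist");a=r.grab_frame("wrist");np.savez("w1",**{k:np.array(v) for k,v in i.items()});cv2.imwrite("pics/w1.png",a)
p=[501.5,65.4,-.1255]
print(proj(0,W(p,[[92,107,62],[92,81,62],[92,131,62],[109,54,76],[109,-54,76]]),i))
try:print(blob(a,"y",(0,0,512,384)))
except Exception as e:print(e)
```

```text
[606.37211898 166.84808535 213.40398207] [3.14156860e+00 1.47522370e-05 1.44424459e+00] 3.4333
[[254.18658547 181.04235672]
 [254.16516286 202.08308333]
 [254.20695874 160.68860711]
 [268.66956338 227.73507401]
 [267.21289093 303.69524176]]
(array([251.25591616, 186.40534145]), 493.0, (244, 165, 15, 43))
```

View pics/w1.png

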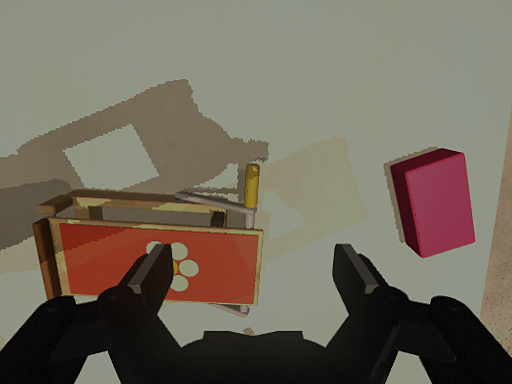

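Run:
```python
from h import *
i=dict(np.load("w1.npz"))
L=[[92,105,62],[109,54,76],[109,-54,76],[-154,54,76]]
o=np.array([[251.3,186.4],[263,230.5],[258,304.5],[50,221]])
f=lambda p:(proj(0,W(p,L),i)-o).ravel()
s=least_squares(f,[500,65,-.12],x_scale=[100,100,1]);p=s.x;print(p,s.fun.round(1))
c,sn=np.cos(p[2]),np.sin(p[2])
print("peg",W(p,[92,114,62]),"psi",p[2]+np.pi/2)
```

```text
[ 4.95719688e+02  6.67909392e+01 -1.69657496e-01] [ 1.7 -0.8  2.5  0.5  2.7  1.8 -6.9  0.7]
peg [[605.64711609 163.62048273  62.        ]] psi 1.4011388305029087
```

Call:
apply_moves:
  series: "-0.4 -0.2 0 0 0 0.043 -1;0 0 1.5 0 0 0 -1;0 0 2.5 0 0 0 -1;0 0 2.5 0 0 0 -1;0 0 2.5 0 0 0 -1;0 0 2 0 0 0 -1;0 0 0 0 0 0 -0.3;0 0 0 0 0 0 -0.3;0 0 0 0 0 0 -0.3;0 0 0 0 0 0 -0.3"

```text
clock: 4.32
eef_pos: [605.1, 163.5, 105.1]
tcp_rot: [3.139, -0.001, 1.401]
contact_force: [0.2, -0.4, 1.0]
opening: 0.65
```

Run:
```python
from h import *
s=r.sense();print(s["eef_pos"],s["tcp_rot"],s["clock"],s["opening"])
i=r.camera_info("wrist");a=r.grab_frame("wrist");cv2.imwrite("pics/w2.png",a)
R=np.array(cv2.Rodrigues(np.zeros(3))[0])
c,sn=np.cos(s["tcp_rot"][2]),np.sin(s["tcp_rot"][2])
X=s["eef_pos"][:2]; q=blob(a,"y",(0,0,512,384));print(q)
for d in(-22,0,22):
  print(d,proj(0,[[X[0]+c*d,X[1]+sn*d,62]],i))
```

```text
[605.05620898 163.45796045 105.13561105] [ 3.13922958e+00 -1.08070227e-03  1.40087382e+00] 4.3167 0.6504063419807462
(array([251.95696325, 221.18246293]), 1034.0, (243, 190, 19, 63))
-22 [[253.87781214 234.55263927]]
0 [[253.92502773 209.15825341]]
22 [[253.97476555 182.1354451 ]]
```

View pics/w2.png

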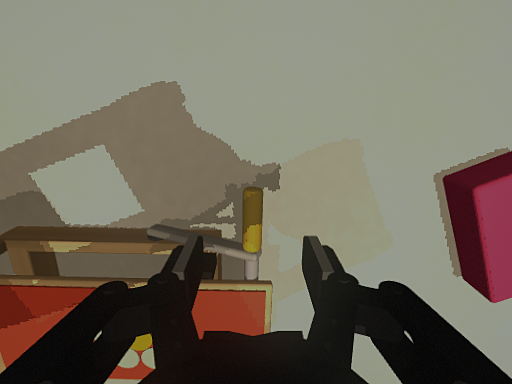

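Call:
apply_moves:
  series: "0 -0.15 0.5 0 0 0 -0.3;0 0 2 0 0 0 -0.3;0 0 2 0 0 0 -0.3;0 0 0 0 0 0 -0.3;0 0 0 0 0 0 1;0 0 0 0 0 0 1;0 0 0 0 0 0 1;0 0 0 0 0 0 1;0 0 0 0 0 0 1;0 0 0 0 0 0 1"
  squeeze: 25

```text
clock: 5.2
eef_pos: [602.8, 163.5, 59.0]
tcp_rot: [3.141, -0.0, 1.401]
contact_force: [0.6, 0.7, 0.4]
opening: 0.0
```

Run:
```python
from h import *
s=r.sense();print({k:np.round(v,3).tolist() for k,v in s.items()})
a=np.linspace(.412,.412+1.857+.02,31)
x=100*np.cos(a);z=22+100*np.sin(a)
print(np.c_[np.diff(x),-np.diff(z)].round(1).tolist())
```

```text
{'clock': 5.2, 'qpos': [0.262, 0.528, 1.749, 0.0, 0.864, 0.432], 'qvel': [0.001, 0.004, 0.002, -0.0, -0.001, 0.001], 'joint_efforts': [0.002, -65.375, -27.094, 0.0, -0.004, 0.0], 'eef_pos': [602.75, 163.503, 59.013], 'tcp_rot': [3.141, -0.0, 1.401], 'contact_force': [0.557, 0.695, 0.415], 'wrist_torque': [0.012, -0.063, -0.067], 'opening': 0.0}
[[-2.7, -5.7], [-3.0, -5.5], [-3.4, -5.3], [-3.7, -5.1], [-4.0, -4.8], [-4.3, -4.6], [-4.6, -4.3], [-4.8, -4.0], [-5.1, -3.7], [-5.3, -3.3], [-5.5, -3.0], [-5.7, -2.7], [-5.8, -2.3], [-5.9, -1.9], [-6.1, -1.6], [-6.1, -1.2], [-6.2, -0.8], [-6.2, -0.4], [-6.3, -0.0], [-6.2, 0.4], [-6.2, 0.8], [-6.1, 1.2], [-6.1, 1.5], [-6.0, 1.9], [-5.8, 2.3], [-5.7, 2.6], [-5.5, 3.0], [-5.3, 3.3], [-5.1, 3.7], [-4.8, 4.0]]
```

Run:
```python
from h import *
a=r.grab_frame("wrist");b=r.grab_frame("scene");c=r.grab_frame("side")
f=lambda m,x,y:cv2.resize(m[y:y+100,x:x+133],(400,300),interpolation=cv2.INTER_CUBIC)
cv2.imwrite("pics/m1.png",np.vstack([np.hstack([cv2.resize(a,(400,300)),f(b,255,120)]),np.hstack([f(c,190,100),cv2.resize(c,(400,300))])]))
```

```text
(no output)
```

View pics/m1.png

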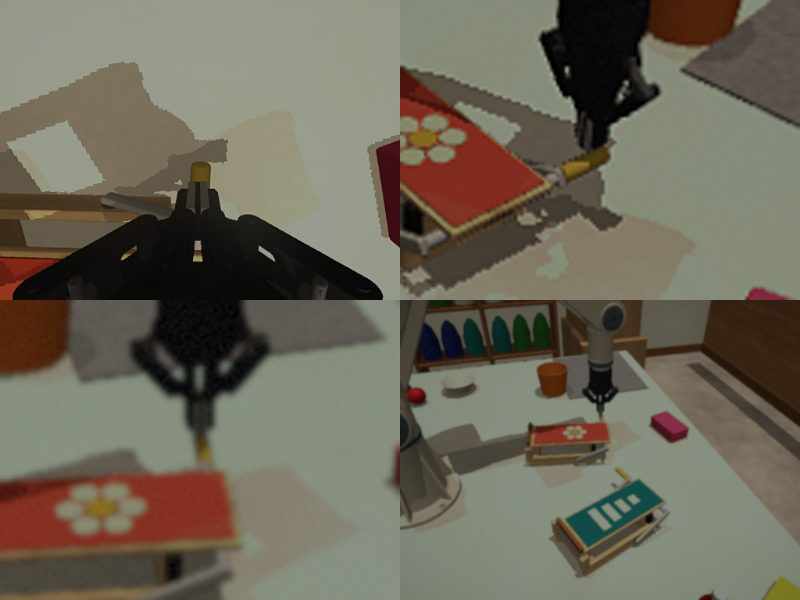

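Run:
```python
from h import *
s=r.sense();print(s["opening"],s["eef_pos"])
a=r.grab_frame("wrist");b=r.grab_frame("scene")
f=lambda m,x,y,w,h:cv2.resize(m[y:y+h,x:x+w],(400,400),interpolation=cv2.INTER_CUBIC)
cv2.imwrite("pics/m2.png",np.clip(np.hstack([f(a,206,190,100,100),f(b,285,145,50,50)])*1.8,0,255).astype(np.uint8))
# tips & TCP projected
c,sn=np.cos(s["tcp_rot"][2]),np.sin(s["tcp_rot"][2]);X=s["eef_pos"]
for n in("scene","side","wrist"):
  i=r.camera_info(n);print(n,proj(0,[X,X-[0,0,17],X+[11*c,11*sn,-17],X+[-11*c,-11*sn,-17]],i).round(1).tolist())
  im=r.grab_frame(n);bx={"scene":(295,150,345,195),"side":(245,130,275,162),"wrist":(200,150,310,300)}[n]
  try:print(blob(im,"y",bx))
  except Exception as e:print(n,e)
```

```text
-0.0002983631937941644 [602.47968199 163.43217545  58.56933082]
scene [[317.5, 172.9], [317.1, 177.8], [320.0, 176.2], [314.1, 179.4]]
(array([312.56521739, 175.60869565]), 23.0, (309, 174, 9, 5))
side [[255.8, 148.6], [255.8, 153.7], [255.3, 151.5], [256.2, 155.9]]
(array([257.16666667, 150.91666667]), 4.0, (256, 149, 3, 4))
wrist [[254.5, 233.6], [254.4, 222.7], [254.4, 207.9], [254.3, 237.0]]
(array([258.32034632, 223.50811688]), 308.0, (249, 214, 19, 21))
```

View pics/m2.png

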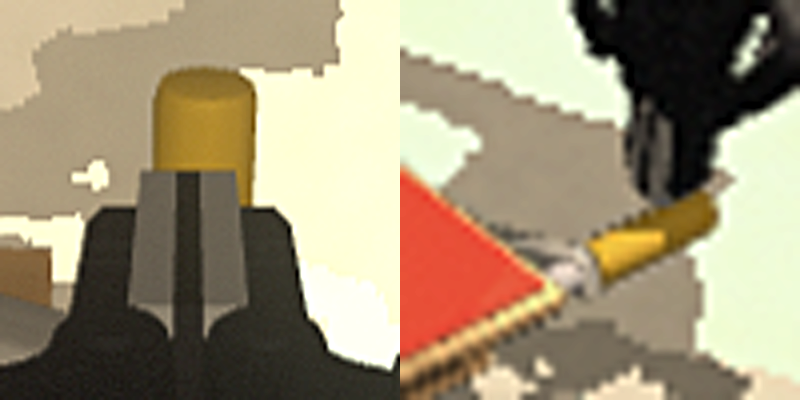

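Run:
```python
from h import *
print(r.tcp_to_tips)
I={n:r.camera_info(n) for n in("scene","side","wrist")}
print(I["wrist"]["extrinsics"].round(2).tolist(), r.sense()["eef_pos"])
def tri(obs):
  f=lambda P:np.concatenate([proj(0,[P],I[n])[0]-o for n,o in obs.items()])
  s=least_squares(f,[605,163,60],x_scale=100);return s.x.round(1),s.fun.round(1)
print("peg end",tri({"wrist":(257.2,212.5),"scene":(324,170.5)}))
print("tips",tri({"wrist":(253.5,232.5),"scene":(317,169.5)}))
print("peg init",tri({"scene":(316.6,173.4),"side":(256.9,148.5)}))
for z in (60,70,80):
  X=np.array([602.5,163.4,z]);print(z,proj(0,[X,X+[1.85,10.8,0],X-[1.85,10.8,0]],I["wrist"]).round(1).tolist())
```

```text
17.0
[[0.99, -0.16, -0.05, 614.62], [-0.17, -0.94, -0.3, 241.0], [-0.0, 0.31, -0.95, 218.69], [0.0, 0.0, 0.0, 1.0]] [602.37290758 163.38541091  58.33832979]
peg end (array([606.9, 178.9,  62. ]), array([ 0.3, -0.2, -1.6, -0.6]))
tips (array([602.3, 167.4,  65.3]), array([-0.3,  0.2,  1.6,  0.7]))
peg init (array([604. , 157.1,  62. ]), array([ 0.1, -0.2,  0.1,  0.2]))
60 [[254.6, 234.6], [254.6, 218.6], [254.5, 250.0]]
70 [[254.7, 242.1], [254.7, 225.3], [254.6, 258.2]]
80 [[254.8, 250.5], [254.9, 232.9], [254.8, 267.4]]
```

Call:
apply_moves:
  series: "0 0 0 0 0 0 -0.3;0 0 0 0 0 0 -0.3;0 0.15 0 0 0 0 -0.3;0 0 0 0 0 0 -0.3;0 0 0.8 0 0 0 -0.3;0 0 0.8 0 0 0 -0.3;0 0 0.8 0 0 0 -0.3;0 0 0 0 0 0 -0.3;0 0 0 0 0 0 -0.3;0 0 0 0 0 0 -0.3"
  squeeze: 25

```text
clock: 6.43
eef_pos: [603.8, 163.1, 34.1]
tcp_rot: [-3.141, 0.0, 1.401]
contact_force: [0.4, 0.5, 0.5]
opening: 0.651
```

Run:
```python
from h import *
a=r.grab_frame("wrist");b=r.grab_frame("scene")
f=lambda m,x,y,w,h:cv2.resize(m[y:y+h,x:x+w],(400,400),interpolation=cv2.INTER_CUBIC)
cv2.imwrite("pics/m3.png",np.clip(np.hstack([f(a,166,170,180,180),f(b,285,135,60,60)])*1.8,0,255).astype(np.uint8))
print(r.sense()["eef_pos"],r.sense()["contact_force"])
```

```text
[604.11952344 163.24176531  34.61509297] [-0.35709668  1.03672412 -0.26572047]
```

View pics/m3.png

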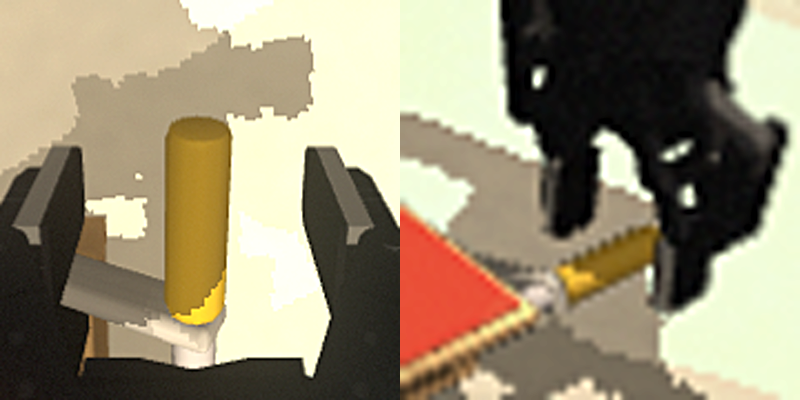

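Call:
apply_moves:
  series: "0 0.1 0 0 0 0 0.3;0 0 0 0 0 0 1;0 0 0 0 0 0 1;0 0 0 0 0 0 1;0 0 0 0 0 0 1;0 0 0 0 0 0 1;0 0 0 0 0 0 1;0 0 0 0 0 0 1;0 0 0 0 0 0 1;0 0 0 0 0 0 1"
  squeeze: 25

```text
clock: 7.37
eef_pos: [604.9, 163.0, 34.6]
tcp_rot: [3.141, -0.0, 1.401]
contact_force: [-2.3, -0.9, 5.3]
opening: 0.171
```

Call:
apply_moves:
  series: "0 -0.27 -0.57 0 0 0 1;0 -0.3 -0.55 0 0 0 1;0 -0.34 -0.53 0 0 0 1;0 -0.37 -0.51 0 0 0 1;0 -0.4 -0.48 0 0 0 1;0 0 0 0 0 0 1;0 0 0 0 0 0 1;0 0 0 0 0 0 1;0 0 0 0 0 0 1;0 0 0 0 0 0 1"

```text
clock: 8.2
eef_pos: [589.7, 166.0, 61.6]
tcp_rot: [3.139, -0.001, 1.401]
contact_force: [6.4, -0.3, -0.7]
opening: 0.171
```

Run:
```python
from h import *
s=r.sense();print(s["eef_pos"],s["contact_force"],s["wrist_torque"],s["opening"])
a=r.grab_frame("wrist");b=r.grab_frame("scene")
f=lambda m,x,y,w,h:cv2.resize(m[y:y+h,x:x+w],(400,400),interpolation=cv2.INTER_CUBIC)
cv2.imwrite("pics/m4.png",np.clip(np.hstack([f(a,166,170,180,180),f(b,205,100,130,130)])*1.8,0,255).astype(np.uint8))
```

```text
[589.69123846 165.98413935  61.59779993] [ 6.41023052 -0.2548323  -0.72271745] [-0.00549955 -1.06849144 -0.21350049] 0.17101103228889578
```

View pics/m4.png

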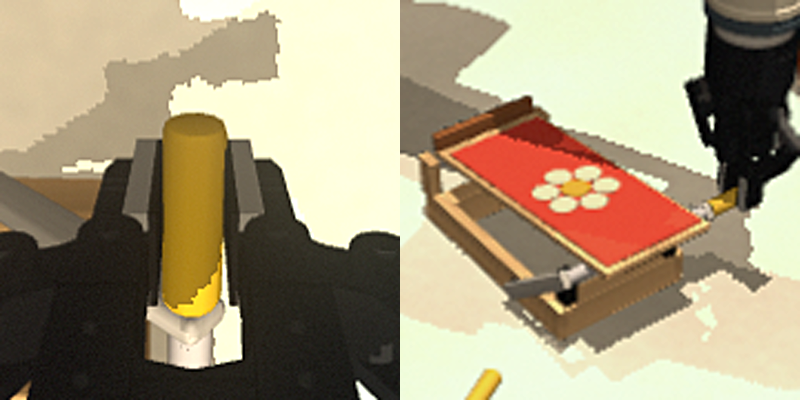

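Call:
apply_moves:
  series: "0 -0.43 -0.46 0 0 0 1;0 -0.46 -0.43 0 0 0 1;0 -0.48 -0.4 0 0 0 1;0 -0.51 -0.37 0 0 0 1;0 -0.53 -0.33 0 0 0 1;0 -0.55 -0.3 0 0 0 1;0 -0.57 -0.27 0 0 0 1;0 -0.58 -0.23 0 0 0 1;0 -0.59 -0.19 0 0 0 1;0 -0.61 -0.16 0 0 0 1"

```text
clock: 9.13
eef_pos: [539.7, 175.7, 95.0]
tcp_rot: [3.134, -0.003, 1.401]
contact_force: [7.5, 0.4, 7.6]
opening: 0.172
```

Call:
apply_moves:
  series: "0 -0.61 -0.12 0 0 0 1;0 -0.62 -0.08 0 0 0 1;0 -0.62 -0.04 0 0 0 1;0 -0.63 0 0 0 0 1;0 -0.62 0.04 0 0 0 1;0 -0.62 0.08 0 0 0 1;0 -0.61 0.12 0 0 0 1;0 -0.61 0.15 0 0 0 1;0 0 0 0 0 0 1;0 0 0 0 0 0 1"

```text
clock: 9.97
eef_pos: [487.7, 184.4, 91.6]
tcp_rot: [3.14, -0.002, 1.401]
contact_force: [1.8, 5.5, 2.5]
opening: 0.173
```

Run:
```python
from h import *
s=r.sense();print(s["eef_pos"],s["contact_force"],s["wrist_torque"],s["opening"])
a=r.grab_frame("wrist");b=r.grab_frame("scene")
f=lambda m,x,y,w,h:cv2.resize(m[y:y+h,x:x+w],(400,400),interpolation=cv2.INTER_CUBIC)
cv2.imwrite("pics/m5.png",np.clip(np.hstack([f(a,136,140,240,240),f(b,205,90,130,130)])*1.8,0,255).astype(np.uint8))
```

```text
[487.74427224 184.36248222  91.58676106] [1.76561284 5.48586937 2.54541472] [ 0.86871544 -0.35127892 -0.21171525] 0.17252690578910443
```

View pics/m5.png

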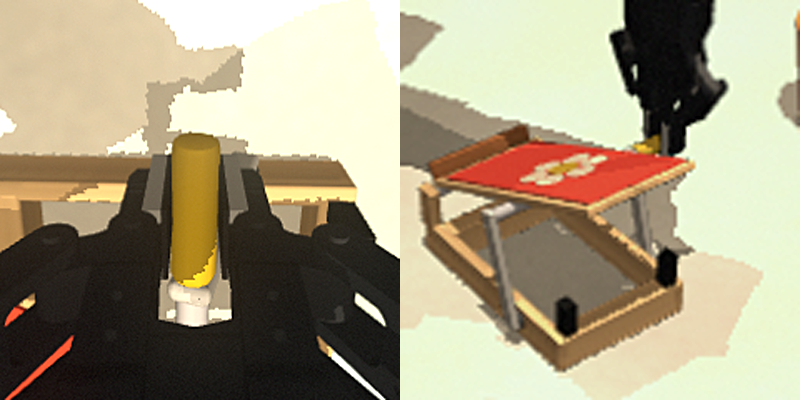

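Call:
apply_moves:
  series: "0 -0.6 0.19 0 0 0 1;0 -0.58 0.23 0 0 0 1;0 -0.57 0.26 0 0 0 1;0 -0.55 0.3 0 0 0 1;0 -0.53 0.33 0 0 0 1;0 -0.51 0.37 0 0 0 1;0 -0.48 0.4 0 0 0 1;0 0 0 0 0 0 1;0 0 0 0 0 0 1;0 0 0 0 0 0 1"

```text
clock: 10.9
eef_pos: [451.2, 190.0, 70.9]
tcp_rot: [3.138, -0.001, 1.401]
contact_force: [4.8, 0.4, 8.7]
opening: 0.175
```

Call:
apply_moves:
  series: "0 0 0 0 0 0 0.3;0 0 0 0 0 0 0;0 0 0 0 0 0 -0.3;0 0 0 0 0 0 -0.5;0 0 0 0 0 0 -0.5;0 0 0 0 0 0 -0.5;0 0 -0.5 0 0 0 -0.5;0 0 -1.5 0 0 0 -0.5;0 0 -2.5 0 0 0 -0.5;0 0 -2.5 0 0 0 -0.5"

```text
clock: 11.73
eef_pos: [448.9, 189.3, 140.4]
tcp_rot: [-3.14, 0.001, 1.401]
contact_force: [-0.1, -0.2, -0.2]
opening: 0.752
```

Call:
apply_moves:
  series: "1 0 -2.5 0 0 0 -0.5;1 0 -2.5 0 0 0 -0.5;2 0 -2 0 0 0 -0.5;2 0 0 0 0 0 -0.5;2 0 0 0 0 0 -0.5;2 0 0 0 0 0 -0.5;1 0 0 0 0 0 -0.5;0 0 0 0 0 0 -0.5;0 0 0 0 0 0 -0.5;0 0 0 0 0 0 -0.5"

```text
clock: 12.57
eef_pos: [467.8, 297.1, 209.7]
tcp_rot: [-3.141, 0.001, 1.401]
contact_force: [0.7, 0.6, -0.1]
opening: 0.746
```

Run:
```python
from h import *
s=r.sense();print(s["eef_pos"],s["contact_force"],s["clock"])
a=r.grab_frame("side");b=r.grab_frame("scene")
f=lambda m,x,y,w,h:cv2.resize(m[y:y+h,x:x+w],(400,400),interpolation=cv2.INTER_CUBIC)
cv2.imwrite("pics/m6.png",np.clip(np.hstack([f(a,140,100,220,260),f(b,95,70,240,240)])*1.8,0,255).astype(np.uint8))
p=[494.5,66.5,-.17]
for n,im,bx in(("scene",b,(225,90,330,200)),("side",a,(170,100,260,160))):
  print(n,proj(n,W(p,[-64,107,99])))
  try:print(blob(im,"y",bx))
  except Exception as e:print(e)
```

```text
[467.81575563 297.05478872 209.66405239] [ 0.65987359  0.61816155 -0.10841184] 12.5667
scene [[279.42891114 135.56435104]]
(array([280.44159544, 135.19373219]), 58.5, (272, 131, 17, 9))
side [[199.06947058 140.70148709]]
(array([214.44897959, 151.05442177]), 24.5, (211, 148, 8, 7))
```

View pics/m6.png

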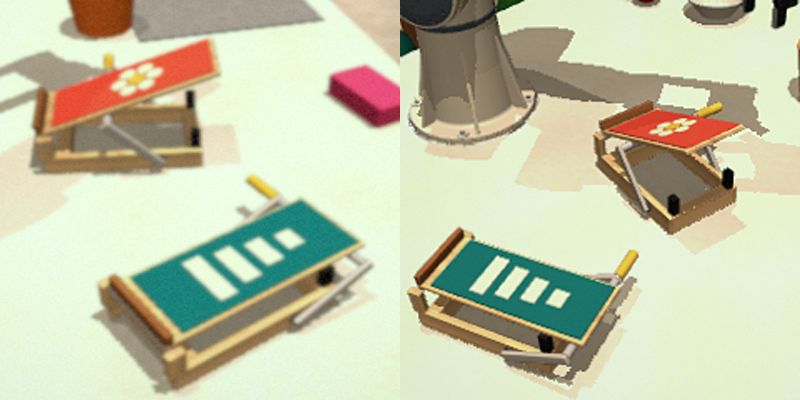

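```bash
python3 -c "
from rig import r
print(r.sign_off())"
```

```text
the job is handed in; nothing more can be done
None
```

The coral stand is propped up and the job is handed in. I gripped its yellow peg, swung the leg over its centre to the stop, let go and backed the arm clear, at about 12.6 s on the clock.

- **Locked position:** At the stop, the tool had moved to where the peg should be locked (x -64, height about 98 mm), with a light push back from the stop. After release, the peg in the scene picture sat within about 1 px of the predicted locked position. The wrist force was near zero.
- **Side picture:** My colour search there picked up the flower's centre (214, 151) instead of the peg, so that number disagreed. By eye, the peg in that picture is at about (200, 140), against a prediction of (199, 141).
- **Teal stand:** It is still folded and was not touched.
- **Missed first grasp:** The fingers shut empty at a tool height of 59 mm (opening 0). In the pictures, the fingertips appeared roughly 30 mm higher than the stated tool geometry puts them. I reopened, went 24 mm lower and gripped the peg (opening 0.17).

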